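# Pose the rod and the handled dish for the sale photograph

## Robot

A 6-joint arm with a two-finger parallel gripper is mounted at the origin on the work surface. World frame = base frame: x ahead of the robot, y to its left, z up, the work surface at z = 0. Lengths are in m, angles in rad, forces in N, time in s.
With the tool pointing down it reaches from about 0.275 to 0.75 m from the base axis. Payload 10.2 kg.
Tool frame: the origin (TCP) lies on the centre line of the jaws, within the pads' length; the fingertips stand tips_ahead ahead of it and the grasp point (between the pads) lies 6 mm ahead of it (tips_ahead is the distance from the TCP to the fingertips, in m); z points along the fingers, y is the line along which they close (so a half turn about z gives the same grasp; the last joint's range is limited). The gripper opens to 88 mm and grips with 3 to 60 N. Pads are 18 mm wide; open, the fingers measure 123 mm over their backs; the gripper's body (75 mm by 187 mm) begins 45 mm behind the grasp point.
Start: joints at [1.061, 0.313, 1.498, -0, 1.331, -0.223], TCP at [0.149, 0.504, 0.264] pointing down, gripper open.
Joint ranges: [-2.94, 2.94], [-0.97, 2.17], [0.19, 2.56], [-1.23, 4.37], [0.02, 3.11], [-2.88, 2.88]. Speed limits (rad/s): [2.39, 2.39, 3.01, 3.14, 3.14, 3.14].

## Interface

Orientations are given as [roll, pitch, yaw] about the fixed x, y, z axes, in that order (R = Rz(yaw) Ry(pitch) Rx(roll)).
In Python, from cell import read_state, camera, camera_info, hand_in, tips_ahead gives the robot as it stands.
- The arm moves only by the tool step_arm, never from a script. Its argument "plan" is a list of rows, each an object of numbers: "fingers": the gripper's target within -1 to 1 (fully open at 1, half-way at 0, shut at -1); "dx", "dy", "dz": the shift along the tool's x, y, z in m; "ax", "ay", "az": the turn, a rotation vector about the tool's x, y, z in degrees. A call has exactly 5 rows; each row is the pose to reach, as a shift and turn from the pose commanded when the call began, along the tool's axes at that moment; what a row does not reach only later rows make up. A row lasts 1/10 s, in which the tool goes at most 50 mm and 8.59 degrees, less where a joint would pass 70% of its speed; a pose out of reach is approached as far as the arm can. A call with a gripper value outside its range is refused whole. The fingers move at their own pace and stop on an object; "force" is the grip in N (left out, the last holds). Time passes only in rows, so rows that repeat a pose let the fingers close, or fill a call up. It gives the time, the measured TCP pose, the force, the opening and the grip force at its end, in the units of the state.
- read_state(): the state, without advancing time (a new reading comes with each control period).
- camera(name): name is "side" or "top" or "wrist"; returns the picture (400x640x3 uint8, red, green, blue); there is no depth.
- camera_info(name): a dict with "fx", "fy", "cx", "cy" (pixels), "R" (3x3) and "t" (3): a world point X has camera coordinates R X + t. Camera axes: x right, y down, z forward; pixel columns grow to the right and rows downward; lengths in m; the calibration is good to about 2 mm. The wrist camera is an equidistant fisheye: a pixel r from the principal point sees the ray r / f radians off the axis. A picture is of the moment at which its call begins: read the wrist's pose just before it. camera_info takes no time and is no camera call; for the wrist camera it gives the pose at the moment of the call.
- hand_in(): hands the job in; it is judged then, once.
The state is a dict: "time": time; "joint_positions": joint angles; "joint_velocities": joint speeds; "joint_torque": joint torques, N m; "tool_pos": TCP position; "tcp_rot": TCP orientation; "ft_force": force on the tool from outside, world axes, zero at the start; "wrist_torque": the same for the moment, N m; "finger_gap": finger opening in m; "grip_force": force on a finger pad.
Only numpy, scipy, OpenCV 4.12 (cv2) and the standard library are available. Lean on these libraries where they do the work, as an engineer would, in place of code of your own. Each camera call takes 0.05 s, during which the arm holds its last target. There are 200 camera calls.

## Task

Set this lot up for its sale photograph: first lay the brass rod in the two notches of the wooden rest so that it sits level, and let go of it. Then pick up the dish with the arched handle, lift it about 7 cm straight up off the flat white box, only then turn it a quarter turn either way so that the arch stands square across the box's length, keeping it level and the loose ball untouched in its middle, and finish holding it still there above the box for the picture (do not put it down). Leave the other wares where they are.

Things in the scene. Friction and masses are not known exactly. Their poses are not given: they have to be found in the camera images.
- rest: Fixed wooden rod rest: base 200 x 60 x 12 mm, with two V-notched saddles (12 mm thick) 70 mm either side of its middle. Origin at the centre of its underside on the table; x runs along the base, z up. Each V is 90 degrees, open upwards, bottom at 55 mm, lips at 76 mm height and 42 mm apart. A seated rod's axis lies along the rest's x, 66 mm above the table. The middle, between the saddles, is clear above the base.
- rod: Loose brass curtain rod, about 0.25 kg, 270 mm long: round bar 16 mm in diameter with a square block 34 x 34 x 30 mm at each end. Origin at the middle of its axis, x along it. It starts lying on the table on its square ends, axis 17 mm above the table. The bare bar between the blocks is 210 mm long, so it may sit up to 25 mm off lengthwise in the rest.
- plinth: Fixed flat white box with a black base, 220 x 160 x 40 mm. Origin at the centre of its underside on the table, x along its length, z up; its top is 40 mm above the table. The dish starts on the middle of it.
- dish: Loose dark wooden dish, about 0.28 kg, 148 mm across, rim 28 mm high, with a thin wire arch (along the dish's x) rising from the rim over the middle. The inside slopes about 15 degrees up from a small flat middle, so a jolt makes the ball roll. Origin at the centre of its underside, z up. It starts with x along the box's x. Overall height 135 mm.
- dish_grip (a point): Centre of the dish's handle: a flat-sided wooden bar at the top of the arch, 56 mm long (dish x), 16 mm wide (dish y), 22 mm tall, centred 124 mm above the dish's underside on its axis. Grip it across its 16 mm width from above. The ball's top is 80 mm below this point. x, y, z axes as the dish.
- ball_center (a point): Centre of the loose pale wooden ball, 36 mm in diameter, about 30 g, resting in the middle of the dish, about 26 mm above the dish's underside. Its orientation means nothing.
- hurricane: Bystander, to be left alone: amber glass hurricane cup, 84 mm across, 100 mm tall. Origin at the centre of its underside.
- bowl: Bystander, to be left alone: green glass bowl, 100 mm across, 50 mm tall. Origin at the centre of its underside.
- candlestick: Bystander, to be left alone: dark metal candlestick, 64 mm across, 75 mm tall. Origin at the centre of its underside.
- jar: Bystander, to be left alone: white jar with wooden cap, 54 mm across, 70 mm tall. Origin at the centre of its underside.
- plate: Bystander, to be left alone: dark wooden plate without handle, 136 mm across, 20 mm tall. Origin at the centre of its underside.
- keepsake: Bystander, to be left alone: dark wooden keepsake box 120 x 90 x 60 mm. Origin at the centre of its underside.
- mug: Bystander, to be left alone: terracotta mug, 80 mm across, 90 mm tall. Origin at the centre of its underside.
- ball: The loose ball again: this origin turns with it as it rolls, so use the ball's centre instead.
Things that resemble listed ones, but are neither listed nor needed, are in the scene too. Of the things that look like the rest, the smaller one is meant.

How it is judged:
On the way, in this order (a step that is already met when the one before it is completed fails the run):
1. the rod lies level in both notches of the rest, let go (x of rod in the frame of rest between -0.027 and 0.027 m and y of rod in the frame of rest between -0.006 and 0.006 m and z of rod in the frame of rest between 0.06 and 0.0725 m and angle between the x axis of rod and the x axis of rest, either way round below 0.06 rad and contact force between the fingers and rod below 0.2 N and linear speed of rod below 0.02 m/s), for 0.3 s.
2. the dish is held clear of the box (z of dish in the frame of plinth above 0.06 m and contact force between the fingers and dish above 0.5 N), for 0.2 s.
At the end, for the whole second after the job is handed in: Rod let go in the notches (27 mm lengthwise, 6 mm sideways and in height, 3.4 degrees). Gripper holds the dish still, 40 to 120 mm over the box top, within 50 mm of its middle, arch within 7 degrees of square to its length, tilt under 4.5 degrees, ball within 18 mm of the dish axis (all of step 1 and z of dish in the frame of plinth between 0.08 and 0.16 m and contact force between the fingers and dish above 0.5 N and horizontal distance between dish and plinth below 0.05 m and angle between the x axis of dish and the y axis of plinth, either way round below 0.12 rad and angle between dish's own z axis and vertical below 0.08 rad and linear speed of dish below 0.03 m/s and angular speed of dish below 0.15 rad/s and horizontal distance between ball_center and dish below 0.018 m and z of ball_center in the frame of dish below 0.04 m); the arm keeps its last pose, push and grip.
It fails at once if the dish is turned while still standing on the box (z of dish in the frame of plinth below 0.045 m and angle between the x axis of dish and the x axis of plinth, either way round above 0.4 rad).
It fails at once if the ball rolls out towards the rim (horizontal distance between ball_center and dish above 0.04 m).
It fails at once if the dish tips by more than 14 degrees (angle between dish's own z axis and vertical above 0.25 rad).
It fails at once if the fingers touch the ball (contact force between the fingers and ball above 0.5 N).
It fails at once if one of the other wares is pushed away by more than 30 mm (distance of any of hurricane, bowl, candlestick, jar, plate, keepsake, mug from where it was at the start of the episode above 0.03 m).
It also fails if it takes over 58 s, if anything falls off the work surface, if the arm or the gripper's body presses on something with over 40 N, if the wrist force passes 120 N, or if a joint passes its speed limit or range.

## Working session

There is one attempt and no reset: what is moved stays moved. The work goes in short steps, Python scripts to look and compute and a tool call to move; the robot and the scene stay as the last step left them, time stands still between calls to the robot, and variables do not carry over. Pictures are saved under pics/ and viewed, at most 10 in all, crops included, and the job is handed in when it is done.

Besides the shell and the picture viewer there is one more tool, called after ">>>" by a JSON object that holds its "method" and its "body". step_arm: Moves the arm, as the interface text tells. Its arguments: {"type":"object","properties":{"plan":{"type":"array","items":{"type":"object","properties":{"fingers":{"type":"number"},"dx":{"type":"number"},"dy":{"type":"number"},"dz":{"type":"number"},"ax":{"type":"number"},"ay":{"type":"number"},"az":{"type":"number"}}}},"force":{"type":"number"}},"required":["plan"]}

```bash
mkdir -p pics; python3 - <<'E'
from cell import *
import cv2,numpy as np
for n in("top","side"):
    i=camera_info(n);print(n,{k:np.round(v,4).tolist() for k,v in i.items()})
    cv2.imwrite(f"pics/{n}0.png",camera(n)[:,:,::-1])
print(read_state(),tips_ahead)
E
```

```text
top {'fx': 475.0156, 'fy': 475.0156, 'cx': 314.3024, 'cy': 202.1091, 'R': [[-0.0197, -0.9998, 0.0], [-0.997, 0.0196, -0.0746], [0.0746, -0.0015, -0.9972]], 't': [0.0159, 0.506, 1.4878]}
side {'fx': 444.822, 'fy': 444.822, 'cx': 316.2748, 'cy': 192.1926, 'R': [[0.998, -0.0631, -0.0026], [-0.0374, -0.5583, -0.8288], [0.0508, 0.8272, -0.5596]], 't': [-0.5026, 0.1003, 1.5376]}
{'time': 0.1, 'joint_positions': array([ 1.06060385e+00,  3.13368554e-01,  1.49833276e+00, -7.23052689e-06,
        1.33097423e+00, -2.23387325e-01]), 'joint_velocities': array([ 1.97266948e-03, -3.30992071e-03, -2.49700826e-03, -1.47191400e-03,
       -5.18616772e-05,  3.98772153e-04]), 'joint_torque': array([ 3.56875091e-03, -4.02814686e+01, -2.52646244e+01,  6.96411822e-02,
        3.41690134e-02, -8.95192784e-05]), 'tool_pos': array([0.14843382, 0.50339242, 0.26324199]), 'tcp_rot': array([-3.14053511e+00, -2.33049970e-04,  2.85478910e+00]), 'ft_force': array([-0.62028794, -0.57864853, -0.27680052]), 'wrist_torque': array([-0.01742948, -0.01157891,  0.01510212]), 'grip_force': 0.0, 'finger_gap': 0.08816670139801379} 0.025
```

View pics/top0.png

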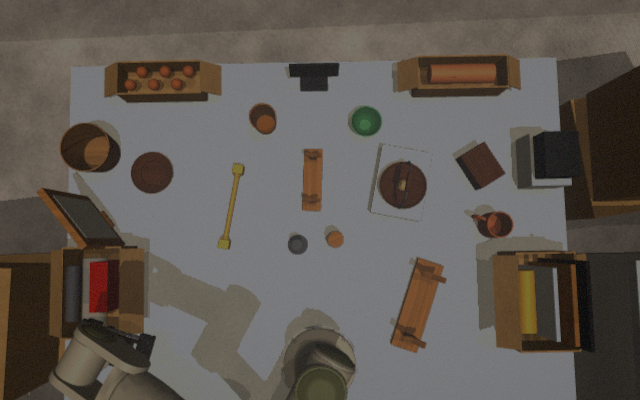

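View pics/side0.png

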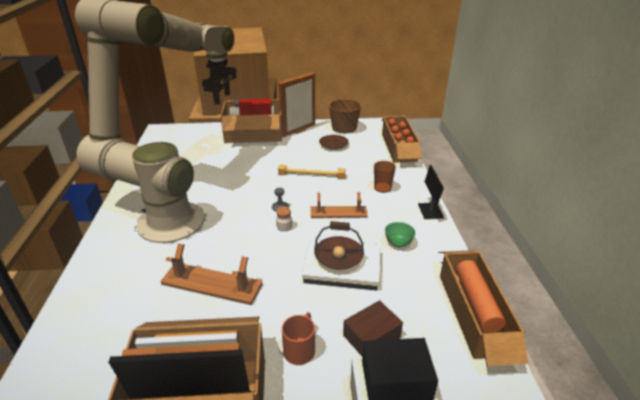

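The top view shows the rod from (238,168) to (224,244), the small rest at (313,180) and the dish on the box at (403,185). The jar is at (335,240), the candlestick at (297,244) and the larger decoy rest at (418,305).

```bash
cat > h.py <<'E'
import cv2,numpy as np
from cell import *
def ray(n,u,v):
    i=camera_info(n);R=np.array(i["R"]);t=np.array(i["t"])
    x,y=(u-i["cx"])/i["fx"],(v-i["cy"])/i["fy"]
    if n=="wrist":
        r=np.hypot(x,y);d=np.array([x/r*np.sin(r),y/r*np.sin(r),np.cos(r)]) if r>1e-9 else np.array([0,0,1.])
    else: d=np.array([x,y,1])
    return -R.T@t,R.T@d
def onz(n,u,v,z):
    c,d=ray(n,u,v);return c+d*(z-c[2])/d[2]
def two(p,q):
    (c1,d1),(c2,d2)=p,q
    s=np.linalg.lstsq(np.c_[d1,-d2],c2-c1,rcond=None)[0]
    a,b=c1+s[0]*d1,c2+s[1]*d2
    return (a+b)/2,np.linalg.norm(a-b)
def blob(mask,x0,y0,x1,y1,n,z):
    m=np.zeros_like(mask);m[y0:y1,x0:x1]=mask[y0:y1,x0:x1]
    cs,_=cv2.findContours(m,cv2.RETR_EXTERNAL,cv2.CHAIN_APPROX_NONE)
    c=max(cs,key=cv2.contourArea)
    P=np.array([onz(n,*p[0],z)[:2] for p in c],np.float32)
    return c,cv2.minAreaRect(P),cv2.boxPoints(cv2.minAreaRect(P))
E
python3 - <<'E'
from h import *
im=cv2.imread("pics/top0.png");hsv=cv2.cvtColor(im,cv2.COLOR_BGR2HSV)
sat=((hsv[...,1]>90)).astype(np.uint8)*255
for nm,b,z in(("rod",(210,155,252,255),.02),("rest",(292,140,335,218),.02),("dish",(375,150,432,215),.068),):
    c,r,bx=blob(sat,*b,"top",z);print(nm,cv2.boundingRect(c),np.round(r[0],4),np.round(r[1],4),round(r[2],2));print(np.round(bx,3).tolist())
a=im[140:250,200:440];b=cv2.imread("pics/side0.png")[150:290,260:430]
cv2.imwrite("pics/c.png",np.vstack([cv2.resize(a,(720,330),interpolation=2),cv2.copyMakeBorder(cv2.resize(b,(320,264)),0,0,0,400,0)]))
E
```

```text
rod (218, 164, 26, 85) [0.4997 0.272 ] [0.0345 0.2697] 78.96
[[0.36399999260902405, 0.2809999883174896], [0.6290000081062317, 0.2290000021457672], [0.6349999904632568, 0.2630000114440918], [0.3709999918937683, 0.3149999976158142]]
rest (302, 149, 21, 62) [0.579  0.0118] [0.0584 0.1967] 87.09
[[0.4790000021457672, -0.012000000104308128], [0.6759999990463257, -0.02199999988079071], [0.6790000200271606, 0.035999998450279236], [0.4819999933242798, 0.04600000008940697]]
dish (395, 162, 31, 44) [ 0.5507 -0.2904] [0.0852 0.1273] 74.76
[[0.4779999852180481, -0.3149999976158142], [0.6010000109672546, -0.3479999899864197], [0.6230000257492065, -0.26600000262260437], [0.5, -0.2329999953508377]]
```

View pics/c.png

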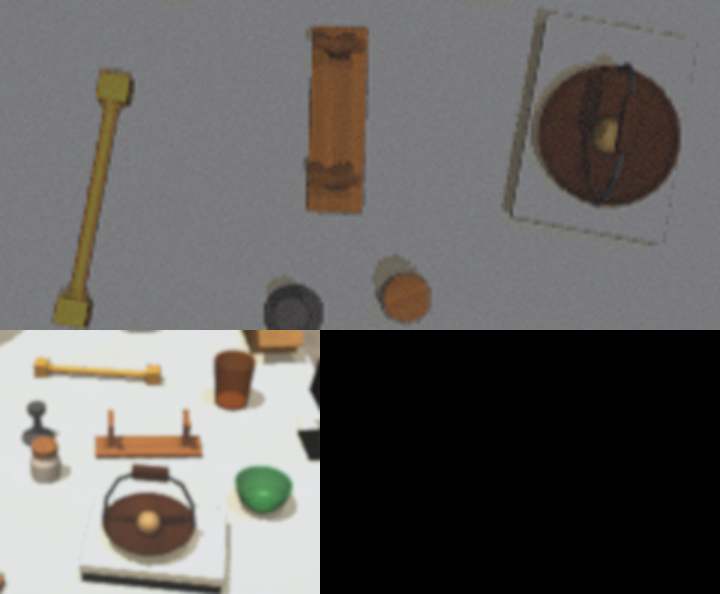

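The crop confirms the sizes: the rod is 0.270 × 0.034 m at (0.500, 0.272), pointing -11°. The rest is 0.197 × 0.058 m at (0.580, 0.012), pointing -2.9°. The dish is at about (0.55, -0.28). I'm moving above the rod now.

>>> {"method": "step_arm", "body": {"plan": [{"fingers":1,"dx":-0.035,"dy":-0.011,"az":0},{"fingers":1,"dx":-0.077,"dy":-0.023,"az":-1},{"fingers":1,"dx":-0.12,"dy":-0.036,"az":-2},{"fingers":1,"dx":-0.163,"dy":-0.049,"az":-3.5},{"fingers":1,"dx":-0.206,"dy":-0.062,"az":-5.4}], "force": 30}}

```text
invalid input
```

```bash
cat >> h.py <<'E'
def go(x,y,z,yawdeg):
    s=read_state();p=s["tool_pos"];a=s["tcp_rot"][2]
    d=np.array([x,y,z])-p
    dx=d[0]*np.cos(a)+d[1]*np.sin(a);dy=d[0]*np.sin(a)-d[1]*np.cos(a)
    w=(yawdeg-np.degrees(a)+180)%360-180
    print("t",round(s["time"],2),"pos",np.round(p,4),"rpy",np.round(np.degrees(s["tcp_rot"]),2),"gap",round(s["finger_gap"],4),"F",np.round(s["ft_force"],1),"| dx %.4f dy %.4f dz %.4f az %.2f"%(dx,dy,-d[2],-w))
E
python3 -c "
from h import *
go(.5,.272,.13,169)"
```

```text
t 0.1 pos [0.1484 0.5034 0.2632] rpy [-1.7994e+02 -1.0000e-02  1.6357e+02] gap 0.0882 F [-0.6 -0.6 -0.3] | dx -0.4027 dy -0.1225 dz 0.1332 az -5.43
```

>>> {"method": "step_arm", "body": {"plan": [{"fingers":1,"dx":-0.035,"dy":-0.011,"dz":0,"ax":0,"ay":0,"az":0},{"fingers":1,"dx":-0.077,"dy":-0.023,"dz":0,"ax":0,"ay":0,"az":-1},{"fingers":1,"dx":-0.12,"dy":-0.036,"dz":0,"ax":0,"ay":0,"az":-2},{"fingers":1,"dx":-0.163,"dy":-0.049,"dz":0,"ax":0,"ay":0,"az":-3.5},{"fingers":1,"dx":-0.206,"dy":-0.062,"dz":0,"ax":0,"ay":0,"az":-5.4}], "force": 30}}

```text
time: 0.6
tool_pos: [0.3298, 0.3845, 0.2635]
tcp_rot: [-3.141, -0.0, 2.95]
ft_force: [-0.4, 0.6, 0.7]
finger_gap: 0.088
grip_force: 0.0
```

```bash
python3 -c "
from h import *
go(.5,.272,.13,169)"
```

```text
t 0.6 pos [0.3298 0.3845 0.2635] rpy [-1.7998e+02 -2.0000e-02  1.6904e+02] gap 0.088 F [-0.4  0.6  0.7] | dx -0.1885 dy -0.0781 dz 0.1335 az 0.04
```

>>> {"method": "step_arm", "body": {"plan": [{"fingers":1,"dx":-0.04,"dy":-0.016,"dz":0.02,"ax":0,"ay":0,"az":0},{"fingers":1,"dx":-0.08,"dy":-0.033,"dz":0.045,"ax":0,"ay":0,"az":0},{"fingers":1,"dx":-0.12,"dy":-0.05,"dz":0.07,"ax":0,"ay":0,"az":0},{"fingers":1,"dx":-0.16,"dy":-0.066,"dz":0.095,"ax":0,"ay":0,"az":0},{"fingers":1,"dx":-0.188,"dy":-0.078,"dz":0.12,"ax":0,"ay":0,"az":0}]}}

```text
time: 1.1
tool_pos: [0.4999, 0.2715, 0.1423]
tcp_rot: [-3.141, -0.0, 2.948]
ft_force: [0.7, -0.1, 0.6]
finger_gap: 0.088
grip_force: 0.0
```

```bash
python3 - <<'E'
from h import *
go(.5,.272,.028,169)
im=camera("wrist")
print({k:np.round(v,3).tolist() for k,v in camera_info("wrist").items()})
cv2.imwrite("pics/w1.png",im[:,:,::-1])
E
```

```text
t 1.1 pos [0.4999 0.2715 0.1423] rpy [-179.99   -0.    168.89] gap 0.088 F [ 0.7 -0.1  0.6] | dx 0.0000 dy 0.0005 dz 0.1143 az -0.11
{'fx': 309.707, 'fy': 309.707, 'cx': 325.771, 'cy': 196.089, 'R': [[0.194, 0.981, -0.004], [0.943, -0.185, 0.276], [0.27, -0.057, -0.961]], 't': [-0.36, -0.426, 0.148]}
```

View pics/w1.png

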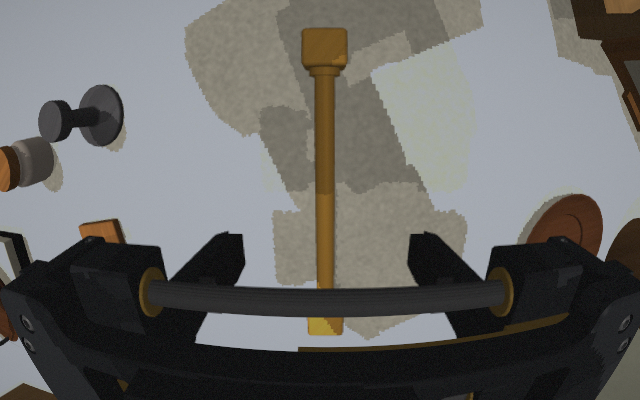

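The rod runs vertically at column 325, midway between the fingertips (243 and 410), so the gripper is aligned. I'm descending and gripping.

>>> {"method": "step_arm", "body": {"plan": [{"fingers":1,"dx":0,"dy":0,"dz":0.03,"ax":0,"ay":0,"az":0},{"fingers":1,"dx":0,"dy":0,"dz":0.065,"ax":0,"ay":0,"az":0},{"fingers":1,"dx":0,"dy":0,"dz":0.095,"ax":0,"ay":0,"az":0},{"fingers":1,"dx":0,"dy":0,"dz":0.112,"ax":0,"ay":0,"az":0},{"fingers":0.3,"dx":0,"dy":0,"dz":0.113,"ax":0,"ay":0,"az":0}]}}

```text
time: 1.65
tool_pos: [0.4968, 0.273, 0.0285]
tcp_rot: [-3.139, -0.004, 2.949]
ft_force: [-0.4, 0.3, -0.2]
finger_gap: 0.0822
grip_force: 0.0
```

>>> {"method": "step_arm", "body": {"plan": [{"fingers":-1,"dx":0,"dy":0,"dz":0,"ax":0,"ay":0,"az":0},{"fingers":-1,"dx":0,"dy":0,"dz":0,"ax":0,"ay":0,"az":0},{"fingers":-1,"dx":0,"dy":0,"dz":0,"ax":0,"ay":0,"az":0},{"fingers":-1,"dx":0,"dy":0,"dz":0,"ax":0,"ay":0,"az":0},{"fingers":-1,"dx":0,"dy":0,"dz":0,"ax":0,"ay":0,"az":0}]}}

```text
time: 2.15
tool_pos: [0.4983, 0.2734, 0.0312]
tcp_rot: [3.141, 0.001, 2.949]
ft_force: [-0.2, -0.1, -0.1]
finger_gap: 0.0422
grip_force: 0.0
```

```bash
python3 -c "
from h import *
go(.58,.012,.15,177.1)"
```

```text
t 2.15 pos [0.4983 0.2734 0.0312] rpy [1.7998e+02 4.0000e-02 1.6897e+02] gap 0.0422 F [-0.2 -0.1 -0.1] | dx -0.1302 dy -0.2409 dz -0.1188 az -8.13
```

>>> {"method": "step_arm", "body": {"plan": [{"fingers":-1,"dx":0,"dy":0,"dz":0.002,"ax":0,"ay":0,"az":0},{"fingers":-1,"dx":0,"dy":0,"dz":0.002,"ax":0,"ay":0,"az":0},{"fingers":-1,"dx":0,"dy":0,"dz":0.002,"ax":0,"ay":0,"az":0},{"fingers":-1,"dx":0,"dy":0,"dz":0.002,"ax":0,"ay":0,"az":0},{"fingers":-1,"dx":0,"dy":0,"dz":0.002,"ax":0,"ay":0,"az":0}]}}

```text
time: 2.65
tool_pos: [0.4981, 0.2732, 0.0286]
tcp_rot: [-3.141, -0.0, 2.949]
ft_force: [0.1, -0.7, -0.6]
finger_gap: 0.0147
grip_force: 30.0
```

>>> {"method": "step_arm", "body": {"plan": [{"fingers":-1,"dx":0,"dy":0,"dz":-0.005,"ax":0,"ay":0,"az":0},{"fingers":-1,"dx":0,"dy":0,"dz":-0.025,"ax":0,"ay":0,"az":0},{"fingers":-1,"dx":0,"dy":0,"dz":-0.055,"ax":0,"ay":0,"az":0},{"fingers":-1,"dx":0,"dy":0,"dz":-0.09,"ax":0,"ay":0,"az":0},{"fingers":-1,"dx":0,"dy":0,"dz":-0.12,"ax":0,"ay":0,"az":0}]}}

```text
time: 3.15
tool_pos: [0.4981, 0.2733, 0.1506]
tcp_rot: [3.141, 0.0, 2.949]
ft_force: [0.7, 0.0, -3.6]
finger_gap: 0.015
grip_force: 30.0
```

```bash
python3 -c "
from h import *
go(.58,.012,.15,177.1)"
```

```text
t 3.15 pos [0.4981 0.2733 0.1506] rpy [1.7998e+02 3.0000e-02 1.6897e+02] gap 0.015 F [ 0.7  0.  -3.6] | dx -0.1304 dy -0.2408 dz 0.0006 az -8.13
```

>>> {"method": "step_arm", "body": {"plan": [{"fingers":-1,"dx":-0.01,"dy":-0.019,"dz":0,"ax":0,"ay":0,"az":0},{"fingers":-1,"dx":-0.028,"dy":-0.052,"dz":0,"ax":0,"ay":0,"az":-1},{"fingers":-1,"dx":-0.047,"dy":-0.087,"dz":0,"ax":0,"ay":0,"az":-2.5},{"fingers":-1,"dx":-0.066,"dy":-0.122,"dz":0,"ax":0,"ay":0,"az":-4},{"fingers":-1,"dx":-0.085,"dy":-0.157,"dz":0,"ax":0,"ay":0,"az":-5.5}]}}

```text
time: 3.65
tool_pos: [0.5517, 0.1015, 0.1489]
tcp_rot: [3.141, -0.0, 3.046]
ft_force: [1.2, -0.0, -2.8]
finger_gap: 0.0148
grip_force: 30.0
```

```bash
python3 -c "
from h import *
go(.58,.012,.15,177.1)"
```

```text
t 3.65 pos [0.5517 0.1015 0.1489] rpy [ 1.7999e+02 -1.0000e-02  1.7454e+02] gap 0.0148 F [ 1.2 -0.  -2.8] | dx -0.0367 dy -0.0864 dz -0.0011 az -2.56
```

>>> {"method": "step_arm", "body": {"plan": [{"fingers":-1,"dx":-0.013,"dy":-0.03,"dz":0,"ax":0,"ay":0,"az":-1},{"fingers":-1,"dx":-0.024,"dy":-0.056,"dz":0,"ax":0,"ay":0,"az":-2},{"fingers":-1,"dx":-0.032,"dy":-0.076,"dz":0,"ax":0,"ay":0,"az":-2.5},{"fingers":-1,"dx":-0.037,"dy":-0.086,"dz":0,"ax":0,"ay":0,"az":-2.5},{"fingers":-1,"dx":-0.037,"dy":-0.086,"dz":0,"ax":0,"ay":0,"az":-2.5}]}}

```text
time: 4.15
tool_pos: [0.5803, 0.013, 0.1487]
tcp_rot: [3.142, -0.0, 3.087]
ft_force: [-0.4, -0.3, -2.7]
finger_gap: 0.0151
grip_force: 30.0
```

```bash
python3 - <<'E'
from h import *
go(.58,.012,.078,177.1)
im=camera("wrist")
cv2.imwrite("pics/w2.png",im[:,:,::-1])
E
```

```text
t 4.15 pos [0.5803 0.013  0.1487] rpy [ 1.8000e+02 -1.0000e-02  1.7687e+02] gap 0.0151 F [-0.4 -0.3 -2.7] | dx 0.0002 dy -0.0010 dz 0.0707 az -0.23
```

View pics/w2.png

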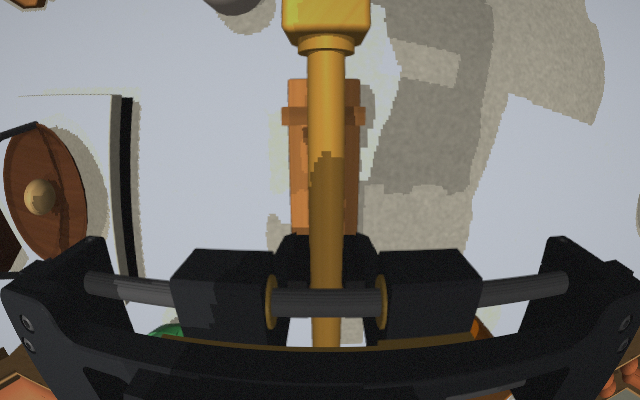

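The saddle spans columns 281–367, and both the rod and the base centre lie at about column 325, so they are aligned. I'm lowering the rod.

>>> {"method": "step_arm", "body": {"plan": [{"fingers":-1,"dx":0,"dy":-0.001,"dz":0.015,"ax":0,"ay":0,"az":-0.2},{"fingers":-1,"dx":0,"dy":-0.001,"dz":0.035,"ax":0,"ay":0,"az":-0.2},{"fingers":-1,"dx":0,"dy":-0.001,"dz":0.053,"ax":0,"ay":0,"az":-0.2},{"fingers":-1,"dx":0,"dy":-0.001,"dz":0.063,"ax":0,"ay":0,"az":-0.2},{"fingers":-1,"dx":0,"dy":-0.001,"dz":0.067,"ax":0,"ay":0,"az":-0.2}]}}

```text
time: 4.7
tool_pos: [0.5796, 0.0137, 0.081]
tcp_rot: [3.141, -0.001, 3.093]
ft_force: [-0.6, -0.1, -1.4]
finger_gap: 0.015
grip_force: 30.0
```

>>> {"method": "step_arm", "body": {"plan": [{"fingers":-1,"dx":0,"dy":0,"dz":0.001,"ax":0,"ay":0,"az":0},{"fingers":-1,"dx":0,"dy":0,"dz":0.002,"ax":0,"ay":0,"az":0},{"fingers":-1,"dx":0,"dy":0,"dz":0.003,"ax":0,"ay":0,"az":0},{"fingers":-1,"dx":0,"dy":0,"dz":0.003,"ax":0,"ay":0,"az":0},{"fingers":-1,"dx":0,"dy":0,"dz":0.003,"ax":0,"ay":0,"az":0}]}}

```text
time: 5.2
tool_pos: [0.5803, 0.0126, 0.0792]
tcp_rot: [-3.141, 0.001, 3.092]
ft_force: [0.7, -0.2, -0.5]
finger_gap: 0.0148
grip_force: 30.0
```

>>> {"method": "step_arm", "body": {"plan": [{"fingers":-1,"dx":0,"dy":0,"dz":0.001,"ax":0,"ay":0,"az":0},{"fingers":-0.2,"dx":0,"dy":0,"dz":0.001,"ax":0,"ay":0,"az":0},{"fingers":0.2,"dx":0,"dy":0,"dz":0.001,"ax":0,"ay":0,"az":0},{"fingers":0.2,"dx":0,"dy":0,"dz":0.001,"ax":0,"ay":0,"az":0},{"fingers":0.2,"dx":0,"dy":0,"dz":0.001,"ax":0,"ay":0,"az":0}]}}

```text
time: 5.7
tool_pos: [0.58, 0.0128, 0.0777]
tcp_rot: [3.141, -0.0, 3.092]
ft_force: [-0.6, 0.8, -0.2]
finger_gap: 0.0451
grip_force: 0.0
```

>>> {"method": "step_arm", "body": {"plan": [{"fingers":0.2,"dx":0,"dy":0,"dz":-0.01,"ax":0,"ay":0,"az":0},{"fingers":0.2,"dx":0,"dy":0,"dz":-0.04,"ax":0,"ay":0,"az":0},{"fingers":0.2,"dx":0,"dy":0,"dz":-0.085,"ax":0,"ay":0,"az":0},{"fingers":0.2,"dx":0,"dy":0,"dz":-0.13,"ax":0,"ay":0,"az":0},{"fingers":0.2,"dx":0,"dy":0,"dz":-0.17,"ax":0,"ay":0,"az":0}]}}

```text
time: 6.2
tool_pos: [0.5799, 0.0128, 0.2509]
tcp_rot: [-3.141, 0.002, 3.092]
ft_force: [0.2, 0.1, -0.5]
finger_gap: 0.0531
grip_force: 0.0
```

```bash
python3 - <<'E'
from h import *
# triangulate handle and box from first pictures, plus check of rod in rest
im=camera("side");cv2.imwrite("pics/s2.png",im[:,:,::-1])
im=np.ascontiguousarray(camera("top")[:,:,::-1]);cv2.imwrite("pics/t2.png",im)
cv2.imwrite("pics/t2c.png",np.vstack([cv2.resize(im[135:230,290:450],(800,475),interpolation=2)]))
s=cv2.imread("pics/s2.png");cv2.imwrite("pics/s2c.png",cv2.resize(s[180:300,280:430],(750,600),interpolation=2))
go(.55,-.28,.23,170)
E
```

```text
t 6.3 pos [0.5815 0.0126 0.2542] rpy [-179.92    0.61  177.18] gap 0.0534 F [-0.3  0.3 -0.3] | dx 0.0171 dy -0.2938 dz 0.0242 az 7.18
```

View pics/s2c.png

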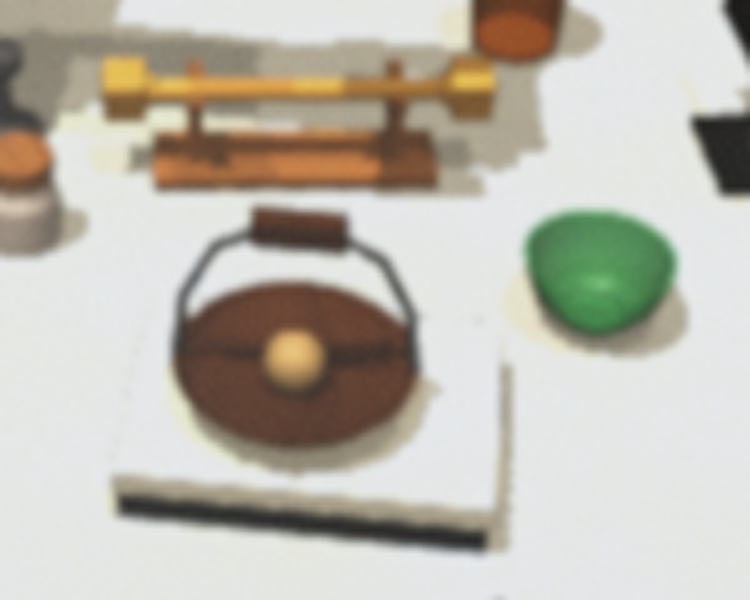

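The rod is seated in both notches. In the side image the dish handle runs from (253,224) to (347,233) in the crop. I'll get its position by casting rays.

```bash
python3 - <<'E'
from h import *
f=lambda u,v,z:onz("side",280+u/5,180+v/5,z)
a,b,m=f(253,226,.164),f(347,232,.164),f(300,229,.164)
print("handle",a,b,m,np.degrees(np.arctan2(*(b-a)[1::-1])))
print("ball",f(295,360,.066))
print("dish rim top cam",onz("top",200+610/3,140+136/3,.068), "ball top", onz("top",200+607/3,140+135/3,.066))
# box front lower edge, top edges
a,b=f(118,515,.0),f(487,550,.0);print("box bottom edge",a,b,np.linalg.norm(b-a),np.degrees(np.arctan2(*(b-a)[1::-1])))
g=lambda u,v:onz("top",200+u/3,140+v/3,.04)
c=[g(543,12),g(697,40),g(663,243),g(512,215)];print(np.round(c,3).tolist(),np.mean(c,0))
print([np.degrees(np.arctan2(*(p-q)[1::-1])) for p,q in((c[0],c[3]),(c[1],c[2]))])
m=np.array([.552,-.285]); go(*m,.23,170)
E
```

```text
handle [ 0.52770034 -0.26572647  0.164     ] [ 0.57984058 -0.27462671  0.164     ] [ 0.55381958 -0.27018498  0.164     ] -9.686912428387686
ball [ 0.55358761 -0.2698757   0.066     ]
dish rim top cam [ 0.54894364 -0.26877664  0.068     ] ball top [ 0.55024953 -0.26611251  0.066     ]
box bottom edge [ 0.44630744 -0.3230852   0.        ] [ 0.65541723 -0.36430614  0.        ] 0.21313392828060582 -11.151502805673003
[[0.684, -0.208, 0.04], [0.651, -0.369, 0.04], [0.439, -0.325, 0.04], [0.471, -0.169, 0.04]] [ 0.56157162 -0.26793207  0.04      ]
[np.float64(-10.292686052331407), np.float64(-11.567131765984792)]
t 6.3 pos [0.5815 0.0126 0.2542] rpy [-179.92    0.61  177.18] gap 0.0534 F [-0.3  0.3 -0.3] | dx 0.0149 dy -0.2987 dz 0.0242 az 7.18
```

>>> {"method": "step_arm", "body": {"plan": [{"fingers":0.4,"dx":0.001,"dy":-0.025,"dz":0,"ax":0,"ay":0,"az":1},{"fingers":0.4,"dx":0.003,"dy":-0.06,"dz":0,"ax":0,"ay":0,"az":2},{"fingers":0.4,"dx":0.005,"dy":-0.1,"dz":0,"ax":0,"ay":0,"az":3},{"fingers":0.4,"dx":0.007,"dy":-0.14,"dz":0,"ax":0,"ay":0,"az":4},{"fingers":0.4,"dx":0.009,"dy":-0.175,"dz":0,"ax":0,"ay":0,"az":5}]}}

```text
time: 6.8
tool_pos: [0.5618, -0.1633, 0.2475]
tcp_rot: [3.141, -0.001, 3.004]
ft_force: [-0.2, 0.0, -0.3]
finger_gap: 0.0614
grip_force: 0.0
```

```bash
python3 -c "
from h import *
go(.5535,-.27,.24,169.5)"
```

```text
t 6.8 pos [ 0.5618 -0.1633  0.2475] rpy [ 1.7999e+02 -3.0000e-02  1.7210e+02] gap 0.0614 F [-0.2  0.  -0.3] | dx -0.0064 dy -0.1069 dz 0.0075 az 2.60
```

>>> {"method": "step_arm", "body": {"plan": [{"fingers":0.4,"dx":-0.002,"dy":-0.038,"dz":0,"ax":0,"ay":0,"az":1},{"fingers":0.4,"dx":-0.004,"dy":-0.075,"dz":0,"ax":0,"ay":0,"az":2},{"fingers":0.4,"dx":-0.006,"dy":-0.098,"dz":0,"ax":0,"ay":0,"az":2.5},{"fingers":0.4,"dx":-0.006,"dy":-0.107,"dz":0.005,"ax":0,"ay":0,"az":2.6},{"fingers":0.4,"dx":-0.006,"dy":-0.107,"dz":0.007,"ax":0,"ay":0,"az":2.6}]}}

```text
time: 7.3
tool_pos: [0.5533, -0.2687, 0.2396]
tcp_rot: [3.141, -0.001, 2.959]
ft_force: [0.7, 0.2, -1.0]
finger_gap: 0.0618
grip_force: 0.0
```

```bash
python3 - <<'E'
from h import *
go(.5535,-.27,.17,169.5)
i=camera_info("wrist")
im=camera("wrist")
cv2.imwrite("pics/w3.png",im[:,:,::-1])
import pickle;pickle.dump(i,open("i3","wb"))
# predicted pixel of handle centre/ends
for o in(0,.028,-.028):
    X=np.array([.5535+o*np.cos(-.183),-.27+o*np.sin(-.183),.164]);c=np.array(i["R"])@X+i["t"]
    th=np.arctan2(np.hypot(*c[:2]),c[2]);p=c[:2]/np.hypot(*c[:2])*th*i["fx"]+[i["cx"],i["cy"]];print(p)
E
```

```text
t 7.3 pos [ 0.5533 -0.2687  0.2396] rpy [ 1.7995e+02 -8.0000e-02  1.6951e+02] gap 0.0618 F [ 0.7  0.2 -1. ] | dx -0.0004 dy -0.0013 dz 0.0696 az 0.01
[324.81324516 217.20321593]
[324.80019652 254.3098816 ]
[324.83796601 176.55288501]
```

View pics/w3.png

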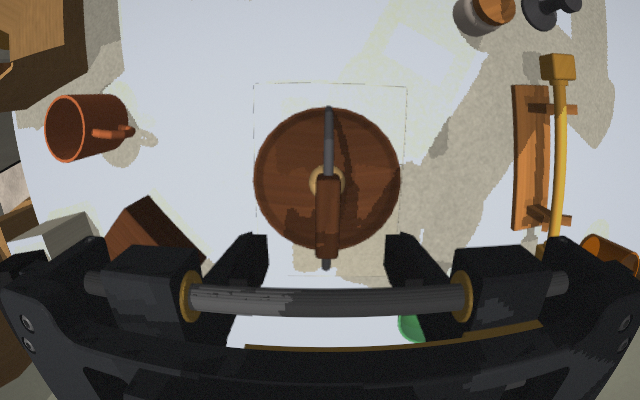

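The handle spans columns 316–340 and rows 176–257, midway between the fingertips. It is where I predicted, within 2 mm. I'm descending.

>>> {"method": "step_arm", "body": {"plan": [{"fingers":0.4,"dx":0,"dy":0,"dz":0.012,"ax":0,"ay":0,"az":0},{"fingers":0.4,"dx":0,"dy":0,"dz":0.03,"ax":0,"ay":0,"az":0},{"fingers":0.4,"dx":0,"dy":0,"dz":0.048,"ax":0,"ay":0,"az":0},{"fingers":0.4,"dx":0,"dy":0,"dz":0.061,"ax":0,"ay":0,"az":0},{"fingers":0.4,"dx":0,"dy":0,"dz":0.068,"ax":0,"ay":0,"az":0}], "force": 25}}

```text
time: 7.85
tool_pos: [0.5536, -0.2674, 0.1712]
tcp_rot: [3.141, -0.002, 2.961]
ft_force: [-0.3, -0.3, -0.5]
finger_gap: 0.0617
grip_force: 0.0
```

>>> {"method": "step_arm", "body": {"plan": [{"fingers":0,"dx":0,"dy":0,"dz":0,"ax":0,"ay":0,"az":0},{"fingers":-0.2,"dx":0,"dy":0,"dz":0,"ax":0,"ay":0,"az":0},{"fingers":-0.4,"dx":0,"dy":0,"dz":0,"ax":0,"ay":0,"az":0},{"fingers":-0.45,"dx":0,"dy":0,"dz":0,"ax":0,"ay":0,"az":0},{"fingers":-0.5,"dx":0,"dy":0,"dz":0,"ax":0,"ay":0,"az":0}]}}

```text
time: 8.35
tool_pos: [0.5539, -0.2685, 0.1731]
tcp_rot: [-3.141, 0.001, 2.96]
ft_force: [-0.4, 0.0, 0.2]
finger_gap: 0.024
grip_force: 0.0
```

>>> {"method": "step_arm", "body": {"plan": [{"fingers":-0.52,"dx":0,"dy":0,"dz":0.001,"ax":0,"ay":0,"az":0},{"fingers":-0.55,"dx":0,"dy":0,"dz":0.002,"ax":0,"ay":0,"az":0},{"fingers":-0.58,"dx":0,"dy":0,"dz":0.002,"ax":0,"ay":0,"az":0},{"fingers":-0.61,"dx":0,"dy":0,"dz":0.002,"ax":0,"ay":0,"az":0},{"fingers":-0.64,"dx":0,"dy":0,"dz":0.002,"ax":0,"ay":0,"az":0}]}}

```text
time: 8.85
tool_pos: [0.5537, -0.2683, 0.1707]
tcp_rot: [3.141, -0.0, 2.96]
ft_force: [0.1, -0.3, -0.3]
finger_gap: 0.0159
grip_force: 3.1
```

>>> {"method": "step_arm", "body": {"plan": [{"fingers":-0.68,"dx":0,"dy":0,"dz":0,"ax":0,"ay":0,"az":0},{"fingers":-0.75,"dx":0,"dy":0,"dz":0,"ax":0,"ay":0,"az":0},{"fingers":-1,"dx":0,"dy":0,"dz":0,"ax":0,"ay":0,"az":0},{"fingers":-1,"dx":0,"dy":0,"dz":0,"ax":0,"ay":0,"az":0},{"fingers":-1,"dx":0,"dy":0,"dz":0,"ax":0,"ay":0,"az":0}], "force": 40}}

```text
time: 9.35
tool_pos: [0.5538, -0.2684, 0.1707]
tcp_rot: [3.141, -0.0, 2.96]
ft_force: [0.3, 1.2, -1.3]
finger_gap: 0.0155
grip_force: 40.0
```

>>> {"method": "step_arm", "body": {"plan": [{"fingers":-1,"dx":0,"dy":0,"dz":-0.001,"ax":0,"ay":0,"az":0},{"fingers":-1,"dx":0,"dy":0,"dz":-0.003,"ax":0,"ay":0,"az":0},{"fingers":-1,"dx":0,"dy":0,"dz":-0.006,"ax":0,"ay":0,"az":0},{"fingers":-1,"dx":0,"dy":0,"dz":-0.01,"ax":0,"ay":0,"az":0},{"fingers":-1,"dx":0,"dy":0,"dz":-0.014,"ax":0,"ay":0,"az":0}]}}

```text
time: 9.85
tool_pos: [0.5538, -0.2684, 0.1851]
tcp_rot: [-3.141, 0.0, 2.959]
ft_force: [-0.4, -0.4, -2.8]
finger_gap: 0.0154
grip_force: 40.0
```

>>> {"method": "step_arm", "body": {"plan": [{"fingers":-1,"dx":0,"dy":0,"dz":-0.005,"ax":0,"ay":0,"az":0},{"fingers":-1,"dx":0,"dy":0,"dz":-0.01,"ax":0,"ay":0,"az":0},{"fingers":-1,"dx":0,"dy":0,"dz":-0.016,"ax":0,"ay":0,"az":0},{"fingers":-1,"dx":0,"dy":0,"dz":-0.022,"ax":0,"ay":0,"az":0},{"fingers":-1,"dx":0,"dy":0,"dz":-0.028,"ax":0,"ay":0,"az":0}]}}

```text
time: 10.35
tool_pos: [0.5538, -0.2684, 0.2133]
tcp_rot: [-3.141, 0.0, 2.959]
ft_force: [0.6, 0.7, -4.1]
finger_gap: 0.0155
grip_force: 40.0
```

>>> {"method": "step_arm", "body": {"plan": [{"fingers":-1,"dx":0,"dy":0,"dz":-0.006,"ax":0,"ay":0,"az":0},{"fingers":-1,"dx":0,"dy":0,"dz":-0.012,"ax":0,"ay":0,"az":0},{"fingers":-1,"dx":0,"dy":0,"dz":-0.018,"ax":0,"ay":0,"az":0},{"fingers":-1,"dx":0,"dy":0,"dz":-0.023,"ax":0,"ay":0,"az":0},{"fingers":-1,"dx":0,"dy":0,"dz":-0.027,"ax":0,"ay":0,"az":0}]}}

```text
time: 10.85
tool_pos: [0.5538, -0.2684, 0.2402]
tcp_rot: [-3.141, 0.0, 2.959]
ft_force: [-1.0, -0.5, -3.6]
finger_gap: 0.0155
grip_force: 40.0
```

>>> {"method": "step_arm", "body": {"plan": [{"fingers":-1,"dx":0,"dy":0,"dz":-0.002,"ax":0,"ay":0,"az":0},{"fingers":-1,"dx":0,"dy":0,"dz":-0.003,"ax":0,"ay":0,"az":0},{"fingers":-1,"dx":0,"dy":0,"dz":-0.003,"ax":0,"ay":0,"az":0},{"fingers":-1,"dx":0,"dy":0,"dz":-0.003,"ax":0,"ay":0,"az":0},{"fingers":-1,"dx":0,"dy":0,"dz":-0.003,"ax":0,"ay":0,"az":0}]}}

```text
time: 11.35
tool_pos: [0.5537, -0.2684, 0.2425]
tcp_rot: [3.141, -0.0, 2.959]
ft_force: [-0.8, -0.4, -3.8]
finger_gap: 0.0155
grip_force: 40.0
```

```bash
python3 - <<'E'
from h import *
go(.5538,-.2684,.243,79)
im=camera("wrist");cv2.imwrite("pics/w4.png",im[:,:,::-1])
E
```

```text
t 11.35 pos [ 0.5537 -0.2684  0.2425] rpy [ 1.7999e+02 -2.0000e-02  1.6957e+02] gap 0.0155 F [-0.8 -0.4 -3.8] | dx -0.0001 dy -0.0000 dz -0.0005 az 90.57
```

View pics/w4.png

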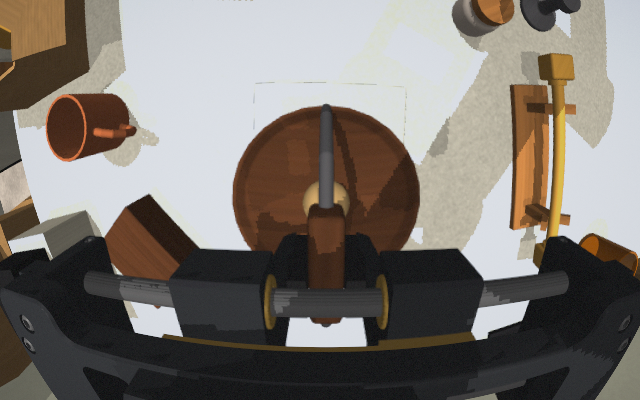

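The dish is held level and the ball is centred at (326,197). I'm turning it +90° about the tool's z axis, smoothly.

>>> {"method": "step_arm", "body": {"plan": [{"fingers":-1,"dx":0,"dy":0,"dz":0,"ax":0,"ay":0,"az":1},{"fingers":-1,"dx":0,"dy":0,"dz":0,"ax":0,"ay":0,"az":3},{"fingers":-1,"dx":0,"dy":0,"dz":0,"ax":0,"ay":0,"az":6},{"fingers":-1,"dx":0,"dy":0,"dz":0,"ax":0,"ay":0,"az":10},{"fingers":-1,"dx":0,"dy":0,"dz":0,"ax":0,"ay":0,"az":14}]}}

```text
time: 11.9
tool_pos: [0.5538, -0.2684, 0.2427]
tcp_rot: [-3.142, -0.0, 2.712]
ft_force: [0.6, -0.1, -4.1]
finger_gap: 0.0152
grip_force: 40.0
```

>>> {"method": "step_arm", "body": {"plan": [{"fingers":-1,"dx":0,"dy":0,"dz":0,"ax":0,"ay":0,"az":4},{"fingers":-1,"dx":0,"dy":0,"dz":0,"ax":0,"ay":0,"az":8},{"fingers":-1,"dx":0,"dy":0,"dz":0,"ax":0,"ay":0,"az":12},{"fingers":-1,"dx":0,"dy":0,"dz":0,"ax":0,"ay":0,"az":16},{"fingers":-1,"dx":0,"dy":0,"dz":0,"ax":0,"ay":0,"az":20}]}}

```text
time: 12.4
tool_pos: [0.5538, -0.2684, 0.2427]
tcp_rot: [-3.142, -0.0, 2.362]
ft_force: [-0.1, -0.7, -4.0]
finger_gap: 0.0158
grip_force: 40.0
```

>>> {"method": "step_arm", "body": {"plan": [{"fingers":-1,"dx":0,"dy":0,"dz":0,"ax":0,"ay":0,"az":4},{"fingers":-1,"dx":0,"dy":0,"dz":0,"ax":0,"ay":0,"az":8},{"fingers":-1,"dx":0,"dy":0,"dz":0,"ax":0,"ay":0,"az":12},{"fingers":-1,"dx":0,"dy":0,"dz":0,"ax":0,"ay":0,"az":16},{"fingers":-1,"dx":0,"dy":0,"dz":0,"ax":0,"ay":0,"az":20}]}}

```text
time: 12.9
tool_pos: [0.5538, -0.2684, 0.2427]
tcp_rot: [-3.142, -0.0, 2.013]
ft_force: [-0.3, 0.2, -4.0]
finger_gap: 0.0156
grip_force: 40.0
```

>>> {"method": "step_arm", "body": {"plan": [{"fingers":-1,"dx":0,"dy":0,"dz":0,"ax":0,"ay":0,"az":4},{"fingers":-1,"dx":0,"dy":0,"dz":0,"ax":0,"ay":0,"az":8},{"fingers":-1,"dx":0,"dy":0,"dz":0,"ax":0,"ay":0,"az":12},{"fingers":-1,"dx":0,"dy":0,"dz":0,"ax":0,"ay":0,"az":16},{"fingers":-1,"dx":0,"dy":0,"dz":0,"ax":0,"ay":0,"az":20}]}}

```text
time: 13.4
tool_pos: [0.5538, -0.2684, 0.2427]
tcp_rot: [-3.142, -0.0, 1.664]
ft_force: [0.2, 0.7, -3.4]
finger_gap: 0.0156
grip_force: 40.0
```

>>> {"method": "step_arm", "body": {"plan": [{"fingers":-1,"dx":0,"dy":0,"dz":0,"ax":0,"ay":0,"az":4},{"fingers":-1,"dx":0,"dy":0,"dz":0,"ax":0,"ay":0,"az":8},{"fingers":-1,"dx":0,"dy":0,"dz":0,"ax":0,"ay":0,"az":11.5},{"fingers":-1,"dx":0,"dy":0,"dz":0,"ax":0,"ay":0,"az":14.5},{"fingers":-1,"dx":0,"dy":0,"dz":0,"ax":0,"ay":0,"az":16}]}}

```text
time: 13.9
tool_pos: [0.5538, -0.2684, 0.2427]
tcp_rot: [-3.142, -0.0, 1.387]
ft_force: [0.5, 0.1, -3.8]
finger_gap: 0.0151
grip_force: 40.0
```

>>> {"method": "step_arm", "body": {"plan": [{"fingers":-1,"dx":0,"dy":0,"dz":0,"ax":0,"ay":0,"az":0.3},{"fingers":-1,"dx":0,"dy":0,"dz":0,"ax":0,"ay":0,"az":0.3},{"fingers":-1,"dx":0,"dy":0,"dz":0,"ax":0,"ay":0,"az":0.3},{"fingers":-1,"dx":0,"dy":0,"dz":0,"ax":0,"ay":0,"az":0.3},{"fingers":-1,"dx":0,"dy":0,"dz":0,"ax":0,"ay":0,"az":0.3}]}}

```text
time: 14.4
tool_pos: [0.5538, -0.2684, 0.2427]
tcp_rot: [-3.141, 0.0, 1.384]
ft_force: [-0.2, -0.4, -4.0]
finger_gap: 0.0155
grip_force: 40.0
```

```bash
python3 - <<'E'
from h import *
go(.5538,-.2684,.243,79)
w=camera("wrist")[:,:,::-1];t=camera("top")[:,:,::-1];s=camera("side")[:,:,::-1]
cv2.imwrite("pics/f.png",np.hstack([cv2.resize(w,(480,300)),np.vstack([cv2.resize(t[130:240,290:460],(320,207)),cv2.resize(s[110:300,250:450],(320,304))])[:300]]) if 0 else np.vstack([cv2.resize(w[:300],(640,300)),np.hstack([cv2.resize(t[130:240,290:460],(340,220)),cv2.resize(s[140:300,250:450],(300,220))])]))
E
```

```text
t 14.4 pos [ 0.5538 -0.2684  0.2427] rpy [-179.99    0.     79.28] gap 0.0155 F [-0.2 -0.4 -4. ] | dx 0.0000 dy 0.0000 dz -0.0003 az 0.28
```

View pics/f.png

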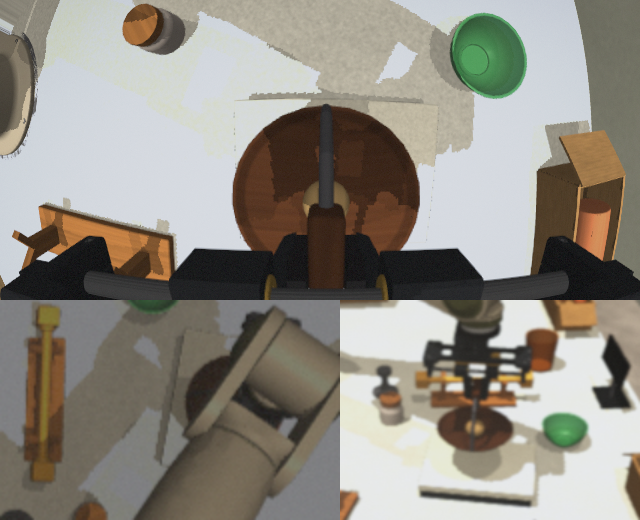

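The arch stands square across the box, with the box edge near-horizontal at row 98. The ball is centred at (326,197) and the rod is still in its rest. I'm handing it in.

```bash
python3 -c "
from cell import *
print(hand_in())"
```

```text
the job is handed in; nothing more can be done
None
```

I handed the job in at 14.5 s; no verdict came back. The rod lies released in both notches, and the dish is held still about 72 mm above the box, turned a quarter turn, with the ball in its middle.

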